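Find the thermometer case by weight and take the thermometer out

TASK

Only one of the three closed cases on the mat still has the food thermometer in it: heft the cases, level and lids on, to tell which, and stand every one back on the mat; do not open an empty one, they have been sanitised. Take the lid off the heavy case, lay the lid on the counter clear of the tray, lift the thermometer out and set it down gently in the white tray, letting go only when it is down, leaving its open case on the mat and the other two closed. Leave the bowl, salt and spoon alone.

Things in the scene. Friction and masses are not known exactly. Their poses are not given: they have to be found in the camera images.
- case_1_mid (a point): Left-hand case of the row (+y side of the mat); a closed carrying case for a food thermometer, grey base, blue lid with a yellow patch: 170 mm long (x), 66 mm wide (y), 58 mm high closed, of which the base is the lower 34 mm. Sides plain and flush, to be gripped across the 66 mm. Base 130 g, lid 60 g. Point: middle of the base, half-way up (17 mm above its underside); z up.
- case_2_mid (a point): Middle case of the row; a closed carrying case for a food thermometer, grey base, blue lid with a yellow patch: 170 mm long (x), 66 mm wide (y), 58 mm high closed, of which the base is the lower 34 mm. Sides plain and flush, to be gripped across the 66 mm. Base 130 g, lid 60 g. Point: middle of the base, half-way up (17 mm above its underside); z up.
- case_3_mid (a point): Right-hand case of the row (-y side of the mat); a closed carrying case for a food thermometer, grey base, blue lid with a yellow patch: 170 mm long (x), 66 mm wide (y), 58 mm high closed, of which the base is the lower 34 mm. Sides plain and flush, to be gripped across the 66 mm. Base 130 g, lid 60 g. Point: middle of the base, half-way up (17 mm above its underside); z up.
- cradle_1 (a point): Foam cradle of case_1: the point is the middle of its floor, 14 mm above the underside of the case; x along the case. One of the three cases, a different one each time, holds the thermometer (215 to 290 g) here; the other two are empty.
- cradle_2 (a point): The same point of case_2. The thermometer is yellow with a black grip, 150 mm long, and lies on its flat underside on the cradle floor, centred, along the case's x, with 2 to 3 mm of play all round. Its centre of mass is over this point to within 10 mm.
- cradle_3 (a point): The same point of case_3. Seen from this point the thermometer's handle, 28 mm wide and 38 mm high, runs from x = -74 to +14 mm; its flat top is 18 mm above the rim of the open base, so it is gripped across y there. The head, x = +16 to +74 mm, is 34 mm wide and 34 mm high, display on top.
- lid_1_mid (a point): Loose lift-off lid of case_1, blue with a yellow patch on top, 170 x 66 x 24 mm, flat-topped, sides flush with the base. Point: middle of the lid, half-way up its height; x along its length, z up. It starts seated, its lower edge 34 mm above the underside of the case; a lip 5 mm deep below its edge drops inside the base with 1.5 mm of play, so it lifts straight off.
- lid_2_mid (a point): Loose lift-off lid of case_2, blue with a yellow patch on top, 170 x 66 x 24 mm, flat-topped, sides flush with the base. Point: middle of the lid, half-way up its height; x along its length, z up. It starts seated, its lower edge 34 mm above the underside of the case; a lip 5 mm deep below its edge drops inside the base with 1.5 mm of play, so it lifts straight off.
- lid_3_mid (a point): Loose lift-off lid of case_3, blue with a yellow patch on top, 170 x 66 x 24 mm, flat-topped, sides flush with the base. Point: middle of the lid, half-way up its height; x along its length, z up. It starts seated, its lower edge 34 mm above the underside of the case; a lip 5 mm deep below its edge drops inside the base with 1.5 mm of play, so it lifts straight off.
- mat: Black rubber counter mat, fixed, 230 mm (x) by 340 mm (y), 4 mm thick, on which the three cases stand side by side with their lengths along the mat's x and about 125 mm between centres; origin at its centre on the counter, z up.
- tray: White shallow tray, fixed, 230 mm (x) by 130 mm (y), wall 4 mm thick and 16 mm high; origin at its centre on the counter, its inner floor 4 mm above that. It stands to the left or to the right of the mat with bare counter between them, at least 100 mm wide. It starts empty.
- bowl_rim (a point): White soup bowl, 120 mm across and 55 mm high, beyond the work; this point is the centre of its mouth. Not needed.
- salt_mid (a point): Glass salt shaker with steel top, 42 mm across and 78 mm high, on the far left of the counter; this point is its middle. Not needed.
- spoon_grip (a point): Steel serving spoon, 260 mm long, lying on the far right of the counter; this point is on its handle. Not needed.
There are look-alikes about, which are no part of the job. What is shaped like the part that bears lid_1_mid but turquoise is not meant.

How it is judged (in metres and radians):
On the way, in this order (a step that is already met when the one before it is completed fails the run):
1. a closed case is hefted: held by the fingers, lifted at least 15 mm clear of the mat, lid on (((height (world z) of case_1_mid above 0.036 m and contact force between the fingers and case_1 above 1 N and (distance between lid_1_mid and case_1_mid below 0.0325 m and z of lid_1_mid in the frame of case_1_mid above 0.025 m)) or (height (world z) of case_2_mid above 0.036 m and contact force between the fingers and case_2 above 1 N and (distance between lid_2_mid and case_2_mid below 0.0325 m and z of lid_2_mid in the frame of case_2_mid above 0.025 m)) or (height (world z) of case_3_mid above 0.036 m and contact force between the fingers and case_3 above 1 N and (distance between lid_3_mid and case_3_mid below 0.0325 m and z of lid_3_mid in the frame of case_3_mid above 0.025 m)))), for 0.2 s.
2. all three cases stand on the mat and the lid is off the case that holds the thermometer (height (world z) of each of case_1_mid, case_2_mid, case_3_mid below 0.026 m and ((distance between lid_1_mid and case_1_mid above 0.059 m and contact force between case_1 and mat above 2.6 N) or (distance between lid_2_mid and case_2_mid above 0.059 m and contact force between case_2 and mat above 2.6 N) or (distance between lid_3_mid and case_3_mid above 0.059 m and contact force between case_3 and mat above 2.6 N))), for 0.2 s.
3. the thermometer is lowered into the tray still held in the fingers, until it touches or is about 1 cm from touching (contact force between the fingers and anything else above 1 N and horizontal distance between the grasp point and tray below 0.1 m and height (world z) of the grasp point below 0.1 m and (contact force between tray and anything else above 0.4 N or height (world z) of the grasp point below 0.052 m) and contact force between the fingers and lid_1 below 0.2 N and contact force between the fingers and lid_2 below 0.2 N and contact force between the fingers and lid_3 below 0.2 N), for 0.05 s.
At the end, for the whole second after the job is handed in: The thermometer rests with its whole weight in the tray, nothing else in it; its case's lid lies on counter or mat, over 60 mm aside from the case; the other two lids are seated; all cases stand on the mat within 0.1 rad of upright; all at rest ((((horizontal distance between lid_1_mid and case_1_mid above 0.06 m and height (world z) of lid_1_mid below 0.035 m and contact force between lid_1 and tray below 0.1 N) and (distance between lid_2_mid and case_2_mid below 0.0325 m and z of lid_2_mid in the frame of case_2_mid above 0.025 m) and (distance between lid_3_mid and case_3_mid below 0.0325 m and z of lid_3_mid in the frame of case_3_mid above 0.025 m)) or ((horizontal distance between lid_2_mid and case_2_mid above 0.06 m and height (world z) of lid_2_mid below 0.035 m and contact force between lid_2 and tray below 0.1 N) and (distance between lid_1_mid and case_1_mid below 0.0325 m and z of lid_1_mid in the frame of case_1_mid above 0.025 m) and (distance between lid_3_mid and case_3_mid below 0.0325 m and z of lid_3_mid in the frame of case_3_mid above 0.025 m)) or ((horizontal distance between lid_3_mid and case_3_mid above 0.06 m and height (world z) of lid_3_mid below 0.035 m and contact force between lid_3 and tray below 0.1 N) and (distance between lid_1_mid and case_1_mid below 0.0325 m and z of lid_1_mid in the frame of case_1_mid above 0.025 m) and (distance between lid_2_mid and case_2_mid below 0.0325 m and z of lid_2_mid in the frame of case_2_mid above 0.025 m))) and angle between each of case_1_mid, case_2_mid, case_3_mid's own z axis and vertical below 0.1 rad and height (world z) of each of case_1_mid, case_2_mid, case_3_mid below 0.03 m and x of case_1_mid in the frame of mat between -0.06 and 0.06 m and y of case_1_mid in the frame of mat between -0.155 and 0.155 m and contact force between each of case_1, case_2, case_3 and mat below 2.6 N and contact force between each of case_1, case_2, case_3 and tray below 0.1 N and linear speed of each of case_1, lid_1, case_2, lid_2, case_3, lid_3 below 0.02 m/s and x of case_2_mid in the frame of mat between -0.06 and 0.06 m and y of case_2_mid in the frame of mat between -0.155 and 0.155 m and x of case_3_mid in the frame of mat between -0.06 and 0.06 m and y of case_3_mid in the frame of mat between -0.155 and 0.155 m and contact force between tray and anything else between 1.7 and 3.5 N); the robot touches nothing.
It fails at once if an empty case is opened (its lid lifted 30 mm or more off it by the fingers) (contact force between tray and anything else below 0.5 N and ((contact force between the fingers and lid_1 above 0.3 N and distance between lid_1_mid and case_1_mid above 0.059 m and contact force between case_1 and mat below 2.4 N) or (contact force between the fingers and lid_2 above 0.3 N and distance between lid_2_mid and case_2_mid above 0.059 m and contact force between case_2 and mat below 2.4 N) or (contact force between the fingers and lid_3 above 0.3 N and distance between lid_3_mid and case_3_mid above 0.059 m and contact force between case_3 and mat below 2.4 N))).
It fails at once if a case is tipped by more than 0.4 rad (angle between any of case_1_mid, case_2_mid, case_3_mid's own z axis and vertical above 0.4 rad).
It fails at once if something presses or strikes the tray with more than 60 N (contact force between tray and anything else above 60 N).
It fails at once if the bowl, salt or spoon is moved by more than 30 mm (distance of any of bowl_rim, salt_mid, spoon_grip from where it was at the start of the episode above 0.03 m).
It also fails if it takes over 72 s, if anything falls off the work surface, if the arm or the gripper's body presses on something with over 40 N, if the wrist force passes 120 N, or if a joint passes its speed limit or range.

ROBOT

A 6-joint arm with a two-finger parallel gripper is mounted at the origin on the work surface. World frame = base frame: x ahead of the robot, y to its left, z up, the work surface at z = 0. Lengths are in m, angles in degrees, forces in N, time in s.
With the tool pointing down it reaches from about 0.35 to 0.875 m from the base axis. Payload 4.2 kg.
Tool frame: the origin (TCP) lies where the fingers leave the gripper's body, on its centre line; the fingertips stand 70 mm ahead of it and the grasp point (between the pads) lies 51 mm ahead of it; z points along the fingers, y is the direction in which the jaws open and shut (so a half turn about z gives the same grasp; the last joint's range is limited). The gripper opens to 87 mm and grips with 3 to 60 N. Pads are 19 mm wide; open, the fingers measure 117 mm over their backs; the gripper's body (75 mm by 190 mm) begins 51 mm behind the grasp point.
Start: joints at [-50.73, 22.042, 0.453, 0, -68.411, -14.817], TCP at [0.259, -0.569, 0.292] pointing down, gripper open.
Joint ranges: [-179.83, 179.83], [-69.29, 118.12], [-61.27, 80.66], [-181.25, 117.63], [-171.15, -9.14], [-177.46, 177.46]. Speed limits (degrees/s): [159.86, 159.86, 180, 180, 180, 180].

INTERFACE

Orientations are given as a 3x3 rotation matrix whose columns are the frame's x, y, z axes.
In Python, from station import sense, capture, camera_model, finish_job gives the robot as it stands.
- The arm moves only by the shell command python3 -m inch 'ROWS'. ROWS is JSON, a list of rows, each an object with "hand": the closure, from 0 (fully open) to 1 (shut); "slide": the shift along the world's x, y, z in cm, a list of three; "yaw": the turn about the world's z in rad. A call has 1 to 10 rows; each row is the pose to reach, as a shift and turn from the pose commanded when the call began; what a row does not reach only later rows make up. A row lasts 1/8 s, in which the tool goes at most 62.5 mm and 10.7 degrees, less where a joint would pass 70% of its speed; a pose out of reach is approached as far as the arm can. A call with a gripper value outside its range is refused whole. The fingers move at their own pace and stop on an object; the grip force is fixed at half the most. Time passes only in rows, so rows that repeat a pose let the fingers close. It gives the time, the measured TCP pose, the force and the opening at its end, in the units of the state.
- sense(): the state, without advancing time (a new reading comes with each control period).
- capture(name): name is "scene" or "side" or "wrist"; returns the picture (384x512x3 uint8, blue, green, red); there is no depth.
- camera_model(name): a dict with "mtx" (3x3 intrinsics, pixels), "k1" (the pictures are not rectified: a ray, as slopes to the right and down, at radius r is drawn at 1 + k1 r^2 times it, then the intrinsics apply), "xyz" and "orientation" of the camera in the world; the wrist camera has in their place "tool_from_camera" (4x4, takes a point from camera to tool coordinates, whose origin is the TCP and whose axes are the flange's). Camera axes: x right, y up, looking along -z (the intrinsics and any distortion apply to the point x, -y, -z); pixel columns grow to the right and rows downward; lengths in m; the calibration is good to about 2 mm. A picture is of the moment at which its call begins: read the wrist's pose just before it. camera_model takes no time and is no camera call.
- finish_job(): hands the job in, once; it reports no verdict.
The state is a dict: "time_s": time; "joints": joint angles; "joint_velocities": joint speeds; "effort": joint torques, N m; "tcp_pos": TCP position; "ee_rot": TCP orientation; "wrist_force": force on the tool from outside, world axes, zero at the start; "moment": the same for the moment, N m; "gripper_width": opening from 0.0 (shut) to 1.0 (fully open).
Only numpy, scipy, OpenCV 4.12 (cv2) and the standard library are available. Lean on these libraries where they do the work, as an engineer would, in place of code of your own. Each camera call takes 0.05 s, during which the arm holds its last target. There are 200 camera calls.

## Working session

There is one attempt and no reset: what is moved stays moved. The work goes in short steps, Python scripts to look and compute and a shell command to move; the robot and the scene stay as the last step left them, time stands still between calls to the robot, and variables do not carry over. Pictures are saved under pics/ and viewed, about 8 in all and at most 12, crops included, and the job is handed in when it is done.

```bash
mkdir -p pics
cat > h.py <<'E'
import numpy as np,cv2
from station import *
def ray(name,u,v,s=None):
    m=camera_model(name);K=np.array(m['mtx']);
    xd=(u-K[0,2])/K[0,0];yd=(v-K[1,2])/K[1,1]
    x,y=xd,yd
    for _ in range(20):
        f=1+m['k1']*(x*x+y*y);x,y=xd/f,yd/f
    d=np.array([x,-y,-1.])
    if 'xyz' in m: return np.array(m['xyz']),np.array(m['orientation'])@d
    s=s or sense();T=np.array(m['tool_from_camera']);R=np.array(s['ee_rot'])
    return np.array(s['tcp_pos'])+R@T[:3,3],R@T[:3,:3]@d
def at(name,u,v,z,s=None):
    o,d=ray(name,u,v,s);return (o+d*(z-o[2])/d[2]).round(4)
E
python3 - <<'E'
from h import *
print(sense())
a=capture('scene');b=capture('side')
cv2.imwrite('pics/a.png',cv2.resize(a,(800,600)));cv2.imwrite('pics/b.png',b);cv2.imwrite('pics/a0.png',a)
for n in('scene','side','wrist'):print(camera_model(n))
E
```

```text
{'time_s': 0.0, 'joints': array([-5.07288546e+01,  2.20891741e+01,  3.79674089e-01, -3.04042921e-02,
       -6.84098160e+01, -1.48153403e+01]), 'joint_velocities': array([ 0.01540518,  0.03136942, -0.01021508, -0.04719217,  0.07227261,
        0.14369889]), 'effort': array([-2.93784533e-04, -3.90661597e+01,  1.87407696e+01,  4.21976253e+00,
        1.09613483e-02, -1.86966099e-04]), 'tcp_pos': array([ 0.25857228, -0.56850601,  0.29117177]), 'ee_rot': array([[-9.10361878e-01, -4.13812004e-01, -9.36156410e-04],
       [-4.13813059e-01,  9.10359846e-01,  1.92444730e-03],
       [ 5.58798138e-05,  2.13933720e-03, -9.99997710e-01]]), 'wrist_force': array([ 0.45954598, -0.03845303,  0.12491801]), 'moment': array([-0.02320545,  0.02029652,  0.02988386]), 'gripper_width': 0.9970610560918601}
{'mtx': array([[436.47957023,   0.        , 257.03323574],
       [  0.        , 436.47957023, 187.24292485],
       [  0.        ,   0.        ,   1.        ]]), 'k1': -0.013738394181293755, 'xyz': array([1.11471403, 0.7143247 , 1.48843677]), 'orientation': array([[-0.79415155, -0.50139399,  0.34340555]
[... 356 characters left out ...]
: array([[-0.90796792,  0.28376709, -0.30833503],
       [-0.41856099, -0.57899836,  0.69969107],
       [ 0.02002382,  0.76435407,  0.64448577]])}
{'mtx': array([[310.14094204,   0.        , 253.31409243],
       [  0.        , 310.14094204, 187.7503623 ],
       [  0.        ,   0.        ,   1.        ]]), 'k1': -0.08254428529520594, 'tool_from_camera': array([[ 6.86942428e-04,  9.53788990e-01,  3.00476438e-01,
         8.26606408e-02],
       [ 9.99999746e-01, -5.98883223e-04, -3.85168401e-04,
         8.22995834e-04],
       [-1.87419082e-04,  3.00476627e-01, -9.53789160e-01,
        -9.35365345e-02],
       [ 0.00000000e+00,  0.00000000e+00,  0.00000000e+00,
         1.00000000e+00]])}
```

View pics/a.png

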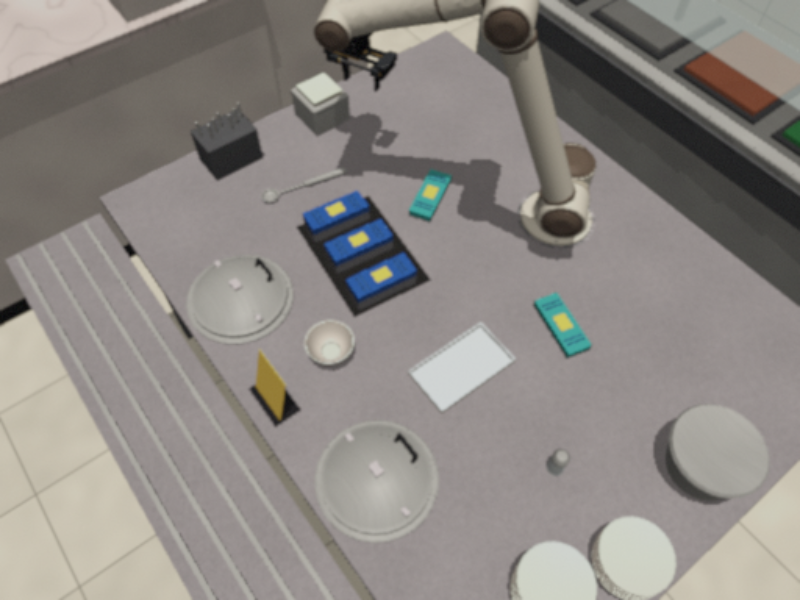

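The 800x600 picture shows three blue closed cases on the black mat: case_3 (336,209), case_2 (358,240), case_1 (382,274). The white tray is at (462,366). The look-alikes are turquoise lids at (431,194) and (562,324), which I won't use. Next I'll take a close crop and measure.

Run:
```python
from h import *
a=cv2.imread('pics/a0.png')
cv2.imwrite('pics/c.png',cv2.resize(a[115:275,180:340],(600,600),interpolation=cv2.INTER_CUBIC)) # scale 3.75
for n,u,v,z in [('c1',382,274,.062),('c2',358,240,.062),('c3',336,209,.062),('tray',462,366,.008)]:print(n,at('scene',u*.64,v*.64,z))
```

```text
c1 [ 0.5326 -0.1012  0.062 ]
c2 [ 0.518  -0.2275  0.062 ]
c3 [ 0.504  -0.3506  0.062 ]
tray [0.5177 0.2048 0.008 ]
```

View pics/c.png

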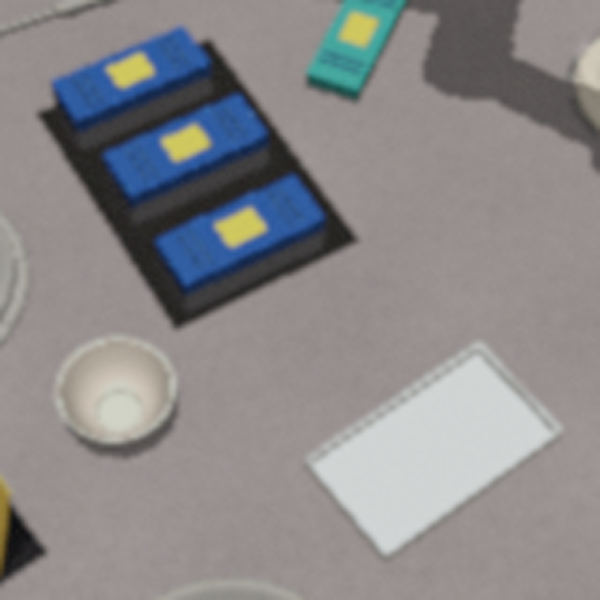

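The crop confirms three blue lids with yellow patches on the black mat, at about (240,230), (186,143) and (131,70). The tray corners are near (480,343), (560,432), (388,555) and (308,460).

Run:
```python
from h import *
P=lambda L,z:np.array([at('scene',180+u/3.75,115+v/3.75,z) for u,v in L])
def rep(n,L,z):
    p=P(L,z)  # far-left? order: A(near robot, side?) ...
    print(n,'ctr',p.mean(0).round(4));
    for i in range(4):
        d=p[(i+1)%4]-p[i];print('   ',p[i][:2],'len %.3f ang %.1f'%(np.hypot(d[0],d[1]),np.degrees(np.arctan2(d[1],d[0]))))
rep('mat',[(355,238),(178,325),(40,113),(212,42)],.004)
rep('l1',[(326,218),(185,290),(155,240),(294,176)],.062)
rep('l2',[(270,130),(135,200),(103,155),(238,93)],.062)
rep('l3',[(211,65),(78,125),(53,88),(188,29)],.062)
rep('tray',[(560,432),(388,555),(308,460),(480,343)],.016)
```

```text
mat ctr [ 0.5088 -0.2239  0.004 ]
    [ 0.4185 -0.0467] len 0.222 ang -6.6
    [ 0.6394 -0.0721] len 0.334 ang -96.7
    [ 0.6004 -0.4041] len 0.226 ang 172.0
    [ 0.3769 -0.3727] len 0.329 ang 82.7
l1 ctr [ 0.5364 -0.0977  0.062 ]
    [ 0.4542 -0.0559] len 0.174 ang -5.2
    [ 0.6276 -0.0718] len 0.071 ang -99.0
    [ 0.6164 -0.1422] len 0.170 ang 172.8
    [ 0.4474 -0.1208] len 0.065 ang 84.0
l2 ctr [ 0.5144 -0.2264  0.062 ]
    [ 0.43   -0.1873] len 0.174 ang -3.5
    [ 0.6037 -0.198 ] len 0.072 ang -95.2
    [ 0.5972 -0.2693] len 0.171 ang 173.9
    [ 0.4269 -0.2512] len 0.064 ang 87.2
l3 ctr [ 0.5072 -0.3422  0.062 ]
    [ 0.427  -0.3029] len 0.170 ang -6.0
    [ 0.596  -0.3207] len 0.062 ang -96.2
    [ 0.5893 -0.3821] len 0.174 ang 173.7
    [ 0.4163 -0.363 ] len 0.061 ang 79.9
tray ctr [0.5184 0.2069 0.016 ]
    [0.4074 0.2718] len 0.225 ang -0.4
    [0.6321 0.2703] len 0.128 ang -90.5
    [0.631  0.1424] len 0.228 ang 179.8
    [0.4029 0.1431] len 0.129 ang 88.0
```

```bash
python3 -m inch '[{"hand":0,"slide":[5,6,1],"yaw":-0.18},{"hand":0,"slide":[9,11,1],"yaw":-0.36},{"hand":0,"slide":[13,16,1],"yaw":-0.54},{"hand":0,"slide":[17,21,1],"yaw":-0.54},{"hand":0,"slide":[21,26,1],"yaw":-0.54},{"hand":0,"slide":[24,31,1],"yaw":-0.54},{"hand":0,"slide":[25.5,34.3,1],"yaw":-0.54},{"hand":0,"slide":[25.5,34.3,1],"yaw":-0.54},{"hand":0,"slide":[25.5,34.3,1],"yaw":-0.54}]'
python3 - <<'E'
from h import *
s=sense();print(s['joints'],s['tcp_pos'],s['wrist_force'])
import pickle;pickle.dump(s,open('s1.pkl','wb'))
a=capture('wrist');cv2.imwrite('pics/w1.png',cv2.resize(a,(800,600)))
E
```

```text
time_s: 1.23
tcp_pos: [0.5136, -0.2256, 0.3019]
ee_rot: [[-0.994, 0.112, -0.001], [0.112, 0.994, 0.0], [0.001, 0.0, -1.0]]
wrist_force: [-0.1, 0.1, -0.8]
gripper_width: 0.997
[-7.16469826e+00  1.54444331e+01 -7.80154212e+00 -2.03481785e-03
 -6.68148494e+01 -8.92682316e+01] [ 0.51361079 -0.22561244  0.30185818] [-0.0895563   0.13930717 -0.84157146]
```

View pics/w1.png

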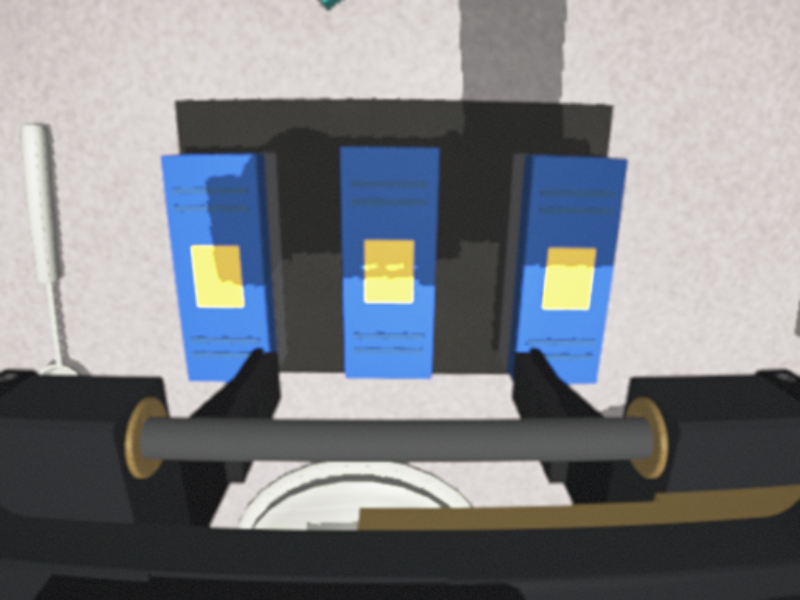

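The wrist picture shows all three lids. Case_3 is left (corners 163,157 / 262,153 / 273,378 / 189,381), case_2 is in the middle (340,147 / 439,147 / 432,377 / 346,377), and case_1 is right (528,156 / 627,159 / 597,382 / 511,378). The image top points towards the robot.

Run:
```python
from h import *
import pickle;s=pickle.load(open('s1.pkl','rb'))
for n,L in [('c3',[(163,157),(262,153),(273,378),(189,381)]),('c2',[(340,147),(439,147),(432,377),(346,377)]),('c1',[(528,156),(627,159),(597,382),(511,378)])]:
    p=np.array([at('wrist',u*.64,v*.64,.062,s)[:2] for u,v in L]);c=p.mean(0)
    d=p[3]+p[2]-p[0]-p[1];w=p[1]-p[0]+p[2]-p[3]
    print(n,c.round(4),'len',np.linalg.norm(d)/2,'w',np.linalg.norm(w)/2,'ang',np.degrees(np.arctan2(d[1],d[0])))
```

```text
c3 [ 0.5073 -0.3505] len 0.16778583074860642 w 0.06775370838559318 ang -7.758245216735473
c2 [ 0.5174 -0.2298] len 0.1689144828012093 w 0.06571234663288171 ang -6.731634706462943
c1 [ 0.536  -0.1035] len 0.16655873588617318 w 0.06859761293222966 ang -6.463653370449041
```

```bash
python3 -m inch '[{"hand":0,"slide":[0.3,-0.35,-5],"yaw":0},{"hand":0,"slide":[0.3,-0.35,-11],"yaw":0},{"hand":0,"slide":[0.3,-0.35,-16],"yaw":0},{"hand":0,"slide":[0.3,-0.35,-20],"yaw":0},{"hand":0,"slide":[0.3,-0.35,-22.3],"yaw":0},{"hand":0,"slide":[0.3,-0.35,-22.3],"yaw":0},{"hand":1,"slide":[0.3,-0.35,-22.3],"yaw":0},{"hand":1,"slide":[0.3,-0.35,-22.3],"yaw":0},{"hand":1,"slide":[0.3,-0.35,-22.3],"yaw":0},{"hand":1,"slide":[0.3,-0.35,-22.3],"yaw":0}]'
python3 -m inch '[{"hand":1,"slide":[0,0,0],"yaw":0},{"hand":1,"slide":[0,0,1],"yaw":0},{"hand":1,"slide":[0,0,2.5],"yaw":0},{"hand":1,"slide":[0,0,4],"yaw":0},{"hand":1,"slide":[0,0,4],"yaw":0},{"hand":1,"slide":[0,0,4],"yaw":0},{"hand":1,"slide":[0,0,4],"yaw":0},{"hand":1,"slide":[0,0,4],"yaw":0}]'
python3 - <<'E'
from h import *
s=sense();print(s['wrist_force'],s['moment'],s['effort'],s['tcp_pos'])
cv2.imwrite('pics/d0.png',capture('side'))
print(sense()['wrist_force'])
E
```

```text
time_s: 2.52
tcp_pos: [0.5174, -0.2297, 0.0805]
ee_rot: [[-0.994, 0.113, 0.002], [0.113, 0.994, -0.001], [-0.002, -0.001, -1.0]]
wrist_force: [-1.0, -1.8, 5.8]
gripper_width: 0.756
time_s: 3.52
tcp_pos: [0.5165, -0.2294, 0.1187]
ee_rot: [[-0.994, 0.113, -0.001], [0.113, 0.994, 0.0], [0.001, 0.0, -1.0]]
wrist_force: [0.0, 0.1, -2.2]
gripper_width: 0.759
[ 0.0059824   0.10374982 -2.23475656] [-0.12314263 -0.03382093  0.0061456 ] [ 1.46460923e-03 -3.91478598e+01  1.41724411e+01  3.26163165e+00
 -7.96502503e-02 -2.48886236e-04] [ 0.5164968  -0.22938326  0.11873029]
[-0.55141024 -0.63077895 -2.64027027]
```

Case_2 weighs about 2 N, so it is empty (190 g is about 1.9 N). I'll put it back and heft case_3.

```bash
python3 -m inch '[{"hand":1,"slide":[0,0,-2],"yaw":0},{"hand":1,"slide":[0,0,-3.4],"yaw":0},{"hand":1,"slide":[0,0,-3.9],"yaw":0},{"hand":1,"slide":[0,0,-3.9],"yaw":0},{"hand":0,"slide":[0,0,-3.9],"yaw":0},{"hand":0,"slide":[0,0,-3.9],"yaw":0},{"hand":0,"slide":[0,0,-3.9],"yaw":0},{"hand":0,"slide":[0,0,0],"yaw":0},{"hand":0,"slide":[0,0,6],"yaw":0},{"hand":0,"slide":[0,0,6],"yaw":0}]'
python3 -m inch '[{"hand":0,"slide":[-0.5,-6,0],"yaw":0},{"hand":0,"slide":[-1,-11.9,0],"yaw":0},{"hand":0,"slide":[-1,-11.9,-2],"yaw":0},{"hand":0,"slide":[-1,-11.9,-6],"yaw":0},{"hand":0,"slide":[-1,-11.9,-9],"yaw":0},{"hand":0,"slide":[-1,-11.9,-10],"yaw":0},{"hand":1,"slide":[-1,-11.9,-10],"yaw":0},{"hand":1,"slide":[-1,-11.9,-10],"yaw":0},{"hand":1,"slide":[-1,-11.9,-10],"yaw":0},{"hand":1,"slide":[-1,-11.9,-10],"yaw":0}]'
python3 -m inch '[{"hand":1,"slide":[0,0,0],"yaw":0},{"hand":1,"slide":[0,0,1],"yaw":0},{"hand":1,"slide":[0,0,2.5],"yaw":0},{"hand":1,"slide":[0,0,4],"yaw":0},{"hand":1,"slide":[0,0,4],"yaw":0},{"hand":1,"slide":[0,0,4],"yaw":0},{"hand":1,"slide":[0,0,4],"yaw":0},{"hand":1,"slide":[0,0,4],"yaw":0}]'
python3 - <<'E'
from h import *
s=sense();print(s['wrist_force'],s['moment'])
E
```

```text
time_s: 4.82
tcp_pos: [0.5196, -0.2301, 0.1846]
ee_rot: [[-0.994, 0.112, 0.011], [0.112, 0.994, -0.003], [-0.012, -0.002, -1.0]]
wrist_force: [-0.7, -0.1, 0.0]
gripper_width: 0.999
time_s: 6.08
tcp_pos: [0.5075, -0.3488, 0.0807]
ee_rot: [[-0.994, 0.113, 0.003], [0.113, 0.994, -0.001], [-0.003, -0.001, -1.0]]
wrist_force: [-0.0, -0.1, 2.9]
gripper_width: 0.752
time_s: 7.08
tcp_pos: [0.5065, -0.3483, 0.1187]
ee_rot: [[-0.994, 0.113, -0.001], [0.113, 0.994, 0.0], [0.001, 0.0, -1.0]]
wrist_force: [0.1, 0.5, -2.1]
gripper_width: 0.755
[ 0.07638997  0.54874096 -2.13698007] [-0.04792381 -0.00785457 -0.0001287 ]
```

Case_3 also weighs about 2 N, so it is empty too. I'll put it back and heft case_1.

```bash
python3 -m inch '[{"hand":1,"slide":[0,0,-2],"yaw":0},{"hand":1,"slide":[0,0,-3.4],"yaw":0},{"hand":1,"slide":[0,0,-3.9],"yaw":0},{"hand":1,"slide":[0,0,-3.9],"yaw":0},{"hand":0,"slide":[0,0,-3.9],"yaw":0},{"hand":0,"slide":[0,0,-3.9],"yaw":0},{"hand":0,"slide":[0,0,-3.9],"yaw":0},{"hand":0,"slide":[0,0,0],"yaw":0},{"hand":0,"slide":[0,0,6],"yaw":0},{"hand":0,"slide":[0,0,6],"yaw":0}]'
python3 -m inch '[{"hand":0,"slide":[0.7,6,0],"yaw":0},{"hand":0,"slide":[1.4,12,0],"yaw":0},{"hand":0,"slide":[2.1,18,0],"yaw":0},{"hand":0,"slide":[2.9,24.4,0],"yaw":0},{"hand":0,"slide":[2.9,24.6,0],"yaw":0},{"hand":0,"slide":[2.9,24.6,-4],"yaw":0},{"hand":0,"slide":[2.9,24.6,-8],"yaw":0},{"hand":0,"slide":[2.9,24.6,-10],"yaw":0},{"hand":0,"slide":[2.9,24.6,-10],"yaw":0},{"hand":1,"slide":[2.9,24.6,-10],"yaw":0}]'
python3 -m inch '[{"hand":1,"slide":[0,0,0],"yaw":0},{"hand":1,"slide":[0,0,0],"yaw":0},{"hand":1,"slide":[0,0,0],"yaw":0},{"hand":1,"slide":[0,0,1],"yaw":0},{"hand":1,"slide":[0,0,2.5],"yaw":0},{"hand":1,"slide":[0,0,4],"yaw":0},{"hand":1,"slide":[0,0,4],"yaw":0},{"hand":1,"slide":[0,0,4],"yaw":0},{"hand":1,"slide":[0,0,4],"yaw":0},{"hand":1,"slide":[0,0,4],"yaw":0}]'
python3 - <<'E'
from h import *
s=sense();print(s['wrist_force'],s['moment'])
E
```

```text
time_s: 8.32
tcp_pos: [0.5095, -0.3497, 0.1852]
ee_rot: [[-0.994, 0.112, 0.011], [0.112, 0.994, -0.005], [-0.012, -0.004, -1.0]]
wrist_force: [0.6, 0.8, -0.2]
gripper_width: 1.001
time_s: 9.57
tcp_pos: [0.5363, -0.1029, 0.0799]
ee_rot: [[-0.994, 0.113, 0.001], [0.113, 0.994, -0.0], [-0.001, 0.0, -1.0]]
wrist_force: [0.9, -0.6, -0.4]
gripper_width: 0.949
time_s: 10.82
tcp_pos: [0.5355, -0.1024, 0.1187]
ee_rot: [[-0.994, 0.113, -0.001], [0.113, 0.994, -0.0], [0.001, -0.0, -1.0]]
wrist_force: [-0.4, 1.0, -4.1]
gripper_width: 0.753
[-0.41861541  0.95999003 -4.14020881] [ 0.03571472 -0.00519787 -0.00245793]
```

Case_1 weighs 4.1 N, so it holds the thermometer. I'll set it down, re-grip on the lid only, and lift the lid off.

```bash
python3 -m inch '[{"hand":1,"slide":[0,0,-2],"yaw":0},{"hand":1,"slide":[0,0,-3.4],"yaw":0},{"hand":1,"slide":[0,0,-3.9],"yaw":0},{"hand":1,"slide":[0,0,-3.9],"yaw":0},{"hand":0,"slide":[0,0,-3.9],"yaw":0},{"hand":0,"slide":[0,0,-3.9],"yaw":0},{"hand":0,"slide":[0,0,-3.9],"yaw":0},{"hand":0,"slide":[0,0,-1.5],"yaw":0},{"hand":0,"slide":[0,0,-0.8],"yaw":0},{"hand":0,"slide":[0,0,-0.8],"yaw":0}]'
python3 -m inch '[{"hand":1,"slide":[0,0,0],"yaw":0},{"hand":1,"slide":[0,0,0],"yaw":0},{"hand":1,"slide":[0,0,0],"yaw":0},{"hand":1,"slide":[0,0,0],"yaw":0},{"hand":1,"slide":[0,0,0.5],"yaw":0},{"hand":1,"slide":[0,0,1.5],"yaw":0},{"hand":1,"slide":[0,0,1.5],"yaw":0},{"hand":1,"slide":[0,0,1.5],"yaw":0}]'
python3 - <<'E'
from h import *
s=sense();print(s['wrist_force'],s['moment'])
a=capture('side');cv2.imwrite('pics/e.png',cv2.resize(a[60:320,100:445],(796,600)))
E
```

```text
time_s: 12.08
tcp_pos: [0.536, -0.1024, 0.1117]
ee_rot: [[-0.994, 0.113, 0.001], [0.113, 0.994, 0.0], [-0.001, 0.0, -1.0]]
wrist_force: [0.2, 0.3, -1.3]
gripper_width: 1.0
time_s: 13.08
tcp_pos: [0.5357, -0.1024, 0.1265]
ee_rot: [[-0.994, 0.113, 0.0], [0.113, 0.994, 0.0], [-0.0, 0.0, -1.0]]
wrist_force: [-0.6, -0.4, 0.1]
gripper_width: 0.753
[-0.60968179 -0.43809027  0.05174344] [-0.03314348  0.02109917  0.03597672]
```

View pics/e.png

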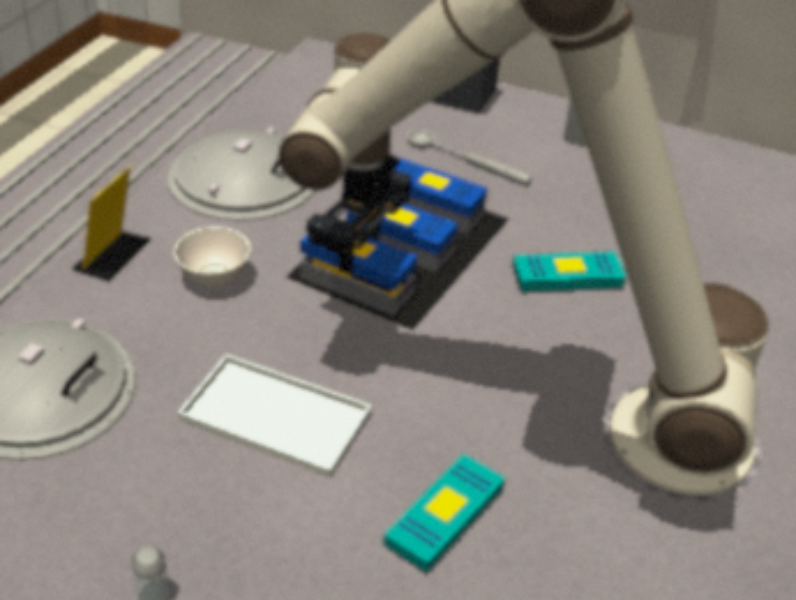

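The side view shows the lid of case_1 rising at (360,255), with yellow showing under it at (315,262). The base has stayed on the mat. I'll carry the lid to the bare counter between the mat and the tray.

```bash
python3 -c "
from h import *
print(at('scene',330*.64,335*.64,.055))"
python3 -m inch '[{"hand":1,"slide":[0,0,4],"yaw":0},{"hand":1,"slide":[0,0,8],"yaw":0},{"hand":1,"slide":[0,0,8],"yaw":0},{"hand":1,"slide":[0,0,8],"yaw":0},{"hand":1,"slide":[-1,4,8],"yaw":0},{"hand":1,"slide":[-2,9,8],"yaw":0},{"hand":1,"slide":[-3.5,13.5,7],"yaw":0},{"hand":1,"slide":[-3.5,14.9,4],"yaw":0},{"hand":1,"slide":[-3.5,14.9,0],"yaw":0},{"hand":1,"slide":[-3.5,14.9,-2],"yaw":0}]'
python3 -m inch '[{"hand":1,"slide":[0,0,-1.5],"yaw":0},{"hand":1,"slide":[0,0,-2.4],"yaw":0},{"hand":1,"slide":[0,0,-2.8],"yaw":0},{"hand":1,"slide":[0,0,-2.8],"yaw":0},{"hand":0,"slide":[0,0,-2.8],"yaw":0},{"hand":0,"slide":[0,0,-2.8],"yaw":0},{"hand":0,"slide":[0,0,-2.8],"yaw":0},{"hand":0,"slide":[0,0,3],"yaw":0},{"hand":0,"slide":[0,0,9],"yaw":0},{"hand":0,"slide":[0,0,15],"yaw":0}]'
```

```text
[ 0.7374 -0.0359  0.055 ]
time_s: 14.38
tcp_pos: [0.4986, 0.0462, 0.1029]
ee_rot: [[-0.994, 0.113, -0.006], [0.113, 0.994, -0.002], [0.006, -0.003, -1.0]]
wrist_force: [-0.8, -0.0, -1.5]
gripper_width: 0.753
time_s: 15.62
tcp_pos: [0.5004, 0.0465, 0.2582]
ee_rot: [[-0.994, 0.113, 0.0], [0.113, 0.994, 0.0], [-0.0, 0.0, -1.0]]
wrist_force: [0.5, 0.2, 0.7]
gripper_width: 1.002
```

```bash
python3 -m inch '[{"hand":0,"slide":[1.2,-5,0],"yaw":0},{"hand":0,"slide":[2.4,-10,0],"yaw":0},{"hand":0,"slide":[3.5,-14.9,0],"yaw":0},{"hand":0,"slide":[3.5,-14.9,0],"yaw":0},{"hand":0,"slide":[3.5,-14.9,0],"yaw":0},{"hand":0,"slide":[3.5,-14.9,0],"yaw":0}]'
python3 - <<'E'
from h import *
s=sense();print(s['tcp_pos'],s['wrist_force'])
import pickle;pickle.dump(s,open('s2.pkl','wb'))
a=capture('wrist');cv2.imwrite('pics/w2.png',cv2.resize(a,(800,600)))
E
```

```text
time_s: 16.38
tcp_pos: [0.5355, -0.1015, 0.2563]
ee_rot: [[-0.994, 0.112, -0.0], [0.112, 0.994, 0.0], [0.0, 0.0, -1.0]]
wrist_force: [-0.7, 1.0, -0.2]
gripper_width: 1.0
[ 0.53554224 -0.1014599   0.25630939] [-0.67006245  0.95914247 -0.15530158]
```

View pics/w2.png

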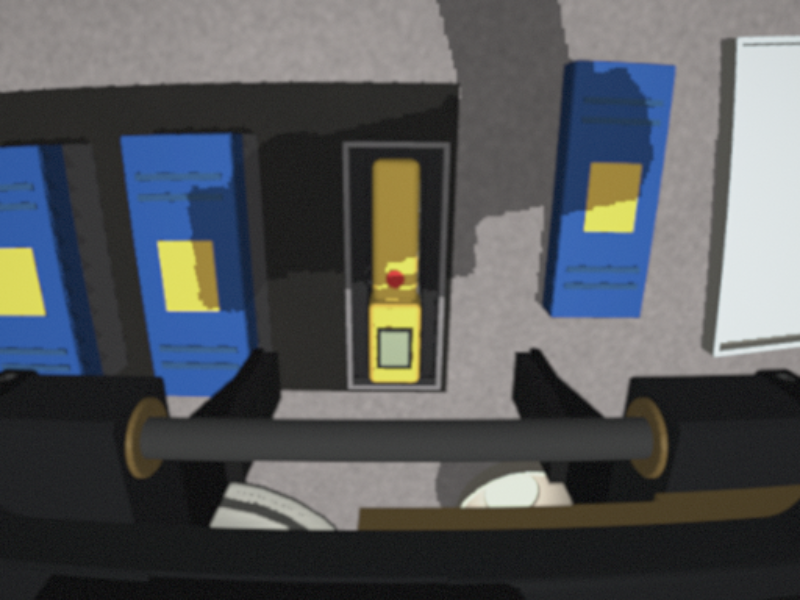

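The wrist view shows the yellow thermometer in case_1, with the handle from (396,160) to (395,300) and the head down to (395,382). The lid lies clear on the counter at (610,190), between the mat and the tray.

Run:
```python
from h import *
import pickle;s=pickle.load(open('s2.pkl','rb'))
W=lambda u,v,z:at('wrist',u*.64,v*.64,z,s)[:2]
a=W(396,159,.056);b=W(395,301,.056);h=W(395,383,.052);print('handle',a,b,'head end',h)
p=np.array([W(u,v,.038) for u,v in [(343,143),(450,143),(442,388),(348,388)]]);print('rim',p,p.mean(0))
print('tray',W(737,40,.016),W(712,354,.016))
```

```text
handle [ 0.4627 -0.0922] [ 0.55   -0.1026] head end [ 0.6103 -0.1093]
rim [[ 0.4499 -0.1238]
 [ 0.4573 -0.0579]
 [ 0.6255 -0.0769]
 [ 0.618  -0.1443]] [ 0.537675 -0.100725]
tray [0.4077 0.1414] [0.6346 0.1382]
```

```bash
python3 -m inch '[{"hand":0,"slide":[0,0.05,-5],"yaw":0},{"hand":0,"slide":[0,0.05,-10],"yaw":0},{"hand":0,"slide":[0,0.05,-13],"yaw":0},{"hand":0,"slide":[0,0.05,-14.5],"yaw":0},{"hand":0,"slide":[0,0.05,-14.5],"yaw":0},{"hand":1,"slide":[0,0.05,-14.5],"yaw":0},{"hand":1,"slide":[0,0.05,-14.5],"yaw":0},{"hand":1,"slide":[0,0.05,-14.5],"yaw":0},{"hand":1,"slide":[0,0.05,-14.5],"yaw":0},{"hand":1,"slide":[0,0.05,-14.5],"yaw":0}]'
python3 -m inch '[{"hand":1,"slide":[0,0,0],"yaw":0},{"hand":1,"slide":[0,0,0],"yaw":0},{"hand":1,"slide":[0,0,1],"yaw":0},{"hand":1,"slide":[0,0,2.5],"yaw":0},{"hand":1,"slide":[0,0,5],"yaw":0},{"hand":1,"slide":[0,0,8],"yaw":0},{"hand":1,"slide":[0,0,8],"yaw":0},{"hand":1,"slide":[0,0,8],"yaw":0}]'
python3 - <<'E'
from h import *
s=sense();print(s['wrist_force'],s['moment'])
a=capture('wrist');b=capture('side');cv2.imwrite('pics/f.png',np.hstack([cv2.resize(a,(400,300)),cv2.resize(b[60:320,100:445],(400,300))]))
E
```

```text
time_s: 17.68
tcp_pos: [0.5358, -0.1019, 0.1114]
ee_rot: [[-0.994, 0.113, 0.0], [0.113, 0.994, 0.0], [-0.0, 0.0, -1.0]]
wrist_force: [0.4, 0.5, 0.1]
gripper_width: 0.515
time_s: 18.68
tcp_pos: [0.535, -0.1018, 0.1909]
ee_rot: [[-0.994, 0.113, -0.001], [0.113, 0.994, 0.001], [0.001, 0.0, -1.0]]
wrist_force: [-0.2, -0.6, -4.5]
gripper_width: 0.318
[-0.20449865 -0.64507249 -4.4717871 ] [-0.04373461 -0.01461021 -0.0246613 ]
```

View pics/f.png

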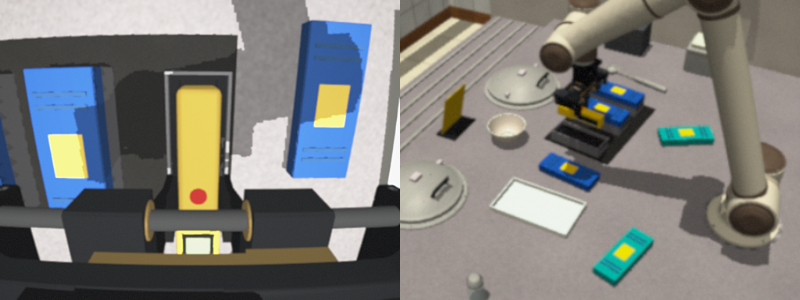

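The wrist view (left half) shows the thermometer held on its handle (198,150) with the head at (198,243). The side view shows the open base still on the mat at (580,135) and the lid on the counter at (568,170). The grip opening is 28 mm, which matches the handle. I'll carry it to the tray and lower it slowly.

```bash
python3 -m inch '[{"hand":1,"slide":[-0.2,4,0],"yaw":0},{"hand":1,"slide":[-0.5,9,0],"yaw":0.03},{"hand":1,"slide":[-0.8,14,0],"yaw":0.06},{"hand":1,"slide":[-1.1,19,0],"yaw":0.1},{"hand":1,"slide":[-1.4,24,0],"yaw":0.1},{"hand":1,"slide":[-1.7,28,0],"yaw":0.1},{"hand":1,"slide":[-1.7,30.5,0],"yaw":0.1},{"hand":1,"slide":[-1.7,30.8,0],"yaw":0.1},{"hand":1,"slide":[-1.7,30.8,-3],"yaw":0.1},{"hand":1,"slide":[-1.7,30.8,-6],"yaw":0.1}]'
python3 -m inch '[{"hand":1,"slide":[0,0,-1],"yaw":0},{"hand":1,"slide":[0,0,-1.8],"yaw":0},{"hand":1,"slide":[0,0,-2.4],"yaw":0},{"hand":1,"slide":[0,0,-2.8],"yaw":0},{"hand":1,"slide":[0,0,-3],"yaw":0},{"hand":1,"slide":[0,0,-3.1],"yaw":0},{"hand":1,"slide":[0,0,-3.1],"yaw":0},{"hand":1,"slide":[0,0,-3.1],"yaw":0}]'
python3 -c "
from h import *
print(sense()['wrist_force'])
a=capture('side');cv2.imwrite('pics/g.png',cv2.resize(a[200:340,130:300],(728,600)))"
```

```text
time_s: 20.02
tcp_pos: [0.5184, 0.2052, 0.1301]
ee_rot: [[-1.0, 0.014, -0.001], [0.014, 1.0, -0.0], [0.001, -0.0, -1.0]]
wrist_force: [0.3, -1.4, -2.8]
gripper_width: 0.319
time_s: 21.02
tcp_pos: [0.5188, 0.2062, 0.1004]
ee_rot: [[-1.0, 0.013, 0.0], [0.013, 1.0, 0.0], [-0.0, 0.0, -1.0]]
wrist_force: [-0.3, -0.2, -2.0]
gripper_width: 0.317
[-0.30373999 -0.23330093 -2.03339595]
```

View pics/g.png

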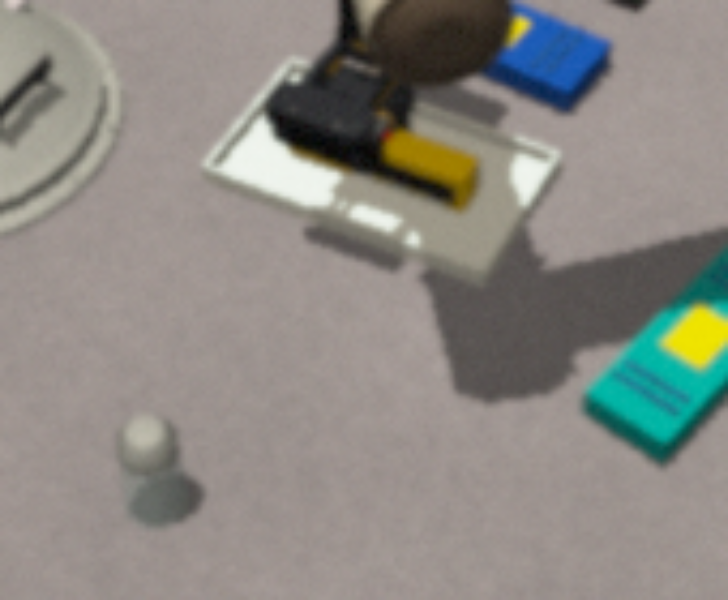

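The thermometer is level over the tray at (430,165), a few mm above the floor. I'll lower it further until it touches.

```bash
python3 -m inch '[{"hand":1,"slide":[0,0,-0.1],"yaw":0},{"hand":1,"slide":[0,0,-0.2],"yaw":0},{"hand":1,"slide":[0,0,-0.3],"yaw":0},{"hand":1,"slide":[0,0,-0.3],"yaw":0},{"hand":1,"slide":[0,0,-0.3],"yaw":0},{"hand":1,"slide":[0,0,-0.3],"yaw":0}]'
```

```text
time_s: 21.82
tcp_pos: [0.5188, 0.2061, 0.0972]
ee_rot: [[-1.0, 0.013, 0.0], [0.013, 1.0, 0.0], [-0.0, 0.0, -1.0]]
wrist_force: [0.8, 0.2, -2.5]
gripper_width: 0.321
```

```bash
python3 -m inch '[{"hand":1,"slide":[0,0,-0.1],"yaw":0},{"hand":1,"slide":[0,0,-0.1],"yaw":0},{"hand":1,"slide":[0,0,-0.1],"yaw":0},{"hand":1,"slide":[0,0,-0.1],"yaw":0}]';python3 -m inch '[{"hand":1,"slide":[0,0,-0.1],"yaw":0},{"hand":1,"slide":[0,0,-0.1],"yaw":0},{"hand":1,"slide":[0,0,-0.1],"yaw":0},{"hand":1,"slide":[0,0,-0.1],"yaw":0}]'
```

```text
time_s: 22.32
tcp_pos: [0.5188, 0.2061, 0.0972]
ee_rot: [[-1.0, 0.013, 0.0], [0.013, 1.0, 0.0], [-0.0, 0.0, -1.0]]
wrist_force: [-2.7, 0.2, 6.8]
gripper_width: 0.316
time_s: 22.82
tcp_pos: [0.5187, 0.2061, 0.0972]
ee_rot: [[-1.0, 0.013, 0.001], [0.013, 1.0, -0.0], [-0.001, -0.0, -1.0]]
wrist_force: [-5.2, -1.6, 11.1]
gripper_width: 0.319
```

It has touched down: the upward force is about 7–11 N and z has stopped at 0.097. I'll release it and back off.

```bash
python3 -m inch '[{"hand":1,"slide":[0,0,0.1],"yaw":0},{"hand":0,"slide":[0,0,0.1],"yaw":0},{"hand":0,"slide":[0,0,0.1],"yaw":0},{"hand":0,"slide":[0,0,0.1],"yaw":0},{"hand":0,"slide":[0,0,0.1],"yaw":0},{"hand":0,"slide":[0,0,2],"yaw":0},{"hand":0,"slide":[0,0,6],"yaw":0},{"hand":0,"slide":[-1,0,11],"yaw":0},{"hand":0,"slide":[-6,0,16],"yaw":0},{"hand":0,"slide":[-12,0,18],"yaw":0}]'
python3 -m inch '[{"hand":0,"slide":[-2,4,2],"yaw":0},{"hand":0,"slide":[-4,8,2],"yaw":0},{"hand":0,"slide":[-4,8,2],"yaw":0},{"hand":0,"slide":[-4,8,2],"yaw":0}]'
python3 - <<'E'
from h import *
a=capture('scene')[110:270,180:350];b=capture('side')[80:290,120:345]
cv2.imwrite('pics/i.png',np.hstack([cv2.resize(a,(400,376)),cv2.resize(b,(400,376))]))
E
```

```text
time_s: 24.08
tcp_pos: [0.4065, 0.2067, 0.2745]
ee_rot: [[-1.0, 0.014, 0.003], [0.014, 1.0, 0.003], [-0.003, 0.003, -1.0]]
wrist_force: [-1.0, 0.9, 0.0]
gripper_width: 0.999
time_s: 24.58
tcp_pos: [0.3662, 0.2859, 0.292]
ee_rot: [[-1.0, 0.013, -0.0], [0.013, 1.0, -0.001], [0.0, -0.001, -1.0]]
wrist_force: [-0.6, -0.6, -0.3]
gripper_width: 1.001
```

View pics/i.png

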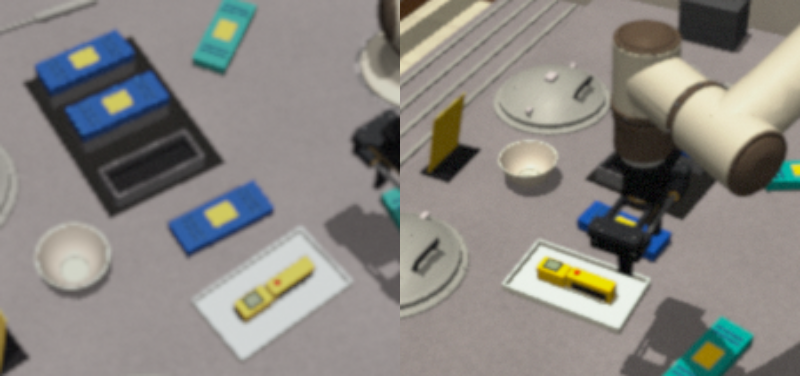

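The scene view (left half) shows the thermometer lying in the tray at (275,288), the lid on bare counter at (221,213) and the open case on the mat at (152,165). The other two cases are closed on the mat, and the arm is clear.

```bash
python3 -c "
from h import *
print(finish_job())"
```

```text
the job is handed in; nothing more can be done
None
```

I hefted all three cases with their lids on. The middle and right-hand cases pulled about 2.1–2.2 N and the left-hand one (case_1) about 4.1 N, so the thermometer was in case_1. I stood each case back on the mat and opened only case_1. I laid its lid on the bare counter between mat and tray, then set the thermometer down in the tray and let go only after it had touched. I handed the job in at about 25 s, within the 72 s limit.

- **Last check:** the final pictures show the thermometer flat in the tray and case_1 open on the mat with its lid well clear of the tray. The other two cases are closed, the bowl, salt and spoon look undisturbed, and the gripper is open and touching nothing.
- **Readings that disagreed:** just after I lifted the thermometer, the wrist force read 4.5 N, more than its stated weight of up to 2.8 N. The next readings in the air were 2.0–2.8 N. It pressed the tray with about 11 N before I released it, against a limit of 60 N.
- **Verdict:** handing in reports no verdict.

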